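# Dock the low test adapter from between its neighbours and wedge it tight

### The arm

A 6-joint arm with a two-finger parallel gripper is mounted at the origin on the work surface. World frame = base frame: x ahead of the robot, y to its left, z up, the work surface at z = 0. Lengths are in m, angles in rad, forces in N, time in s.
With the tool pointing down it reaches from about 0.275 to 0.725 m from the base axis. Payload 5.6 kg.
Tool frame: the origin (TCP) lies at the centre of the arm's flange, where the gripper is bolted on; the fingertips stand 173 mm ahead of it and the grasp point (between the pads) lies 155 mm ahead of it; z points along the fingers, y is the line along which they close (so a half turn about z gives the same grasp; the last joint's range is limited). The gripper opens to 85 mm and grips with 20 to 120 N. Pads are 22 mm wide; open, the fingers measure 114 mm over their backs; the gripper's body (76 mm by 85 mm) begins 54 mm behind the grasp point. The pads swing forward as they close: fully open they stand 13 mm farther back than shut.
Start: joints at [1.503, 0.255, 0.108, 0, -1.424, -0.285], TCP at [0.19, 0.516, 0.405] pointing down, gripper open.
Joint ranges: [-2.95, 2.95], [-1.21, 1.97], [-1.09, 1.5], [-2.87, 1.71], [-2.94, -0.07], [-3.05, 3.05]. Speed limits (rad/s): [2.57, 2.57, 3.14, 3.14, 3.14, 3.14].

### API

Orientations are given as a unit quaternion [w, x, y, z].
In Python, from workcell import readout, grab_frame, calibration, manip gives the robot as it stands.
- The arm moves only by the tool apply_moves, never from a script. Its argument "motion" is a list of rows, each a list of 3 entries, a list of its own where there are three numbers: the shift along the tool's x, y, z each as a share of 0.06 m, from -1 to 1, then the turn, a rotation vector about the tool's x, y, z each as a share of 8 degrees, from -1 to 1, then the opening, from 0 (shut) to 1 (fully open). In form: [[[tx, ty, tz], [wx, wy, wz], jaw], ...]. A call has 1 to 12 rows; each row shifts and turns the commanded pose from where the row before left it, along the tool's axes as they then stand; what a row does not reach is not made up. A row lasts 1/8 s, in which the tool goes at most 62.5 mm and 10.7 degrees, less where a joint would pass 70% of its speed; a pose out of reach is approached as far as the arm can. A call with a number of a shift or a turn outside -1 to 1 is refused whole. A call with a gripper value outside its range is refused whole. The fingers move at their own pace and stop on an object; the grip force is fixed at half the most. Time passes only in rows, so rows that do not move let the fingers close. It gives the time, the measured TCP pose, the force, the opening and the grip force at its end, in the units of the state.
- readout.observe(): the state, without advancing time (a new reading comes with each control period).
- grab_frame(name): name is "scene" or "side" or "wrist"; returns the picture (400x640x3 uint8, blue, green, red); there is no depth.
- calibration(name): a dict with "camera_matrix" (3x3 intrinsics, pixels), "k1" (the pictures are not rectified: a ray, as slopes to the right and down, at radius r is drawn at 1 + k1 r^2 times it, then the intrinsics apply), "R" (3x3) and "t" (3): a world point X has camera coordinates R X + t. Camera axes: x right, y down, z forward; pixel columns grow to the right and rows downward; lengths in m; the calibration is good to about 2 mm. A picture is of the moment at which its call begins: read the wrist's pose just before it. calibration takes no time and is no camera call; for the wrist camera it gives the pose at the moment of the call.
- manip.close_job(): hands the job in; it is judged then, once.
The state is a dict: "clock": time; "joints": joint angles; "qvel": joint speeds; "joint_efforts": joint torques, N m; "tool_pos": TCP position; "eef_rot": TCP orientation; "contact_force": force on the tool from outside, world axes, zero at the start; "ft_torque": the same for the moment, N m; "width": finger opening in m; "grasp_force": force on a finger pad.
Only numpy, scipy, OpenCV 4.12 (cv2) and the standard library are available. Lean on these libraries where they do the work, as an engineer would, in place of code of your own. Each camera call takes 0.05 s, during which the arm holds its last target. There are 200 camera calls.

### The job

Fetch the low test adapter out of the rack and dock it: first stand the two tall adapters that crowd it aside on the dark mat, then set the low adapter down in the docking bed up against its steel stop and press the wooden wedge firmly down into the gap behind it, sloping face to the sloping wall, until it will go no further and the adapter is locked tight. Only then put each tall adapter back upright in the rack in the very place it came from. Leave the parts bin and the loose connector housing alone.

Things in the scene. Friction and masses are not known exactly. Their poses are not given: they have to be found in the camera images.
- square_adapter: Tall test adapter at one end of the row in the rack (which end varies). Aluminium block 46 x 46 mm, 58 mm high, with a SQUARE black connector head 38 x 38 mm on top, 100 mm high in all. Origin: centre of the underside, z up, x and y parallel to the sides. About 0.25 kg. Grip the head from above. Goes back to within 15 mm of where it stood.
- round_adapter: Tall test adapter at the other end of the row. The same block 46 x 46 x 58 mm, but with a ROUND black connector head, 40 mm diameter, on top, 100 mm high in all. Origin: centre of the underside, z up, x and y parallel to the block's sides. About 0.25 kg. Grip the head from above. Goes back to within 15 mm of where it stood.
- low_adapter: Low test adapter in the middle of the rack, about 8 mm from each tall one. Aluminium block 54 mm (x) by 46 mm (y), 50 mm high, flat black contact field on top. Origin: centre of the underside, z up. It sits below the rack's wall tops, so it can only be gripped across its 46 mm (fingers along y) once both neighbours are gone. About 0.3 kg.
- wedge: Wooden wedge, thin end down, in its stand. 74 mm high, 44 mm wide (y). Origin: centre of the foot, which is 10 mm thick; z up. +x face upright; -x face slopes outward going up (x -5 mm at foot, -22 mm at top). Grip across the 44 mm (fingers along y), 61 mm above the foot and 8 mm to -x, clear above the bed's walls. Starts turned under 50 degrees from the bed: no half turn needed.
- wedge_stand: Small fixed black stand that holds the wedge at the start, near the robot, 54 x 56 mm: floor 6 mm thick, an upright cheek (+x) and a sloping cheek (-x), 30 mm high, open at the y ends. Lift the wedge straight up out of it. Origin: underside, below the wedge's foot.
- rack: Fixed grey sheet-metal trough, open on top, 78 x 184 mm, the row of adapters along its y. Floor 6 mm thick; inside 68 mm (x) by 174 mm (y). Long walls on +x and -x 60 mm high, end walls 20 mm high. Origin: centre of the underside. The tall adapters stand about 54 mm to +y and -y of its centre, the low one at its centre.
- bed: Fixed docking bed. Slippery black floor 8 mm thick, 84 mm wide (y). Steel stop: face x=+27 mm, 48 mm high. Side lips y=+-34 mm, 18 mm high. Steel wall leaning outward: face x=-34.5 mm at the floor, -45.5 mm at its top, z=56 mm. Docked low adapter (x along bed x, against stop) has its origin at (0,0,8 mm). Wedge goes between it and the leaning wall; tight: foot at (-32,0,19 mm). 14 N drives it.
- mat: Fixed dark rubber mat, 130 mm (x) by 220 mm (y), 3 mm thick: the side area for the two tall adapters, for instance 55 mm to either side of its centre along y. Origin: centre of the underside.
- parts_bin: Bystander: loose blue open plastic bin of small black parts, 90 x 80 x 45 mm, at the far left. Origin: centre of the underside. Leave alone.
- housing: Bystander: loose black connector housing lying at the far right, 70 x 24 x 23 mm. Origin: underside, below the thicker end. Leave alone.

How it is judged:
By the outcome, as a careful person would: the job done as asked, in the order asked, and still so for the second after the job is handed in, with the robot touching nothing.
It also fails if it takes over 138 s, if anything falls off the work surface, if the arm or the gripper's body presses on something with over 40 N, if the wrist force passes 120 N, or if a joint passes its speed limit or range.

## Working session

There is one attempt and no reset: what is moved stays moved. The work goes in short steps, Python scripts to look and compute and a tool call to move; the robot and the scene stay as the last step left them, time stands still between calls to the robot, and variables do not carry over. Pictures are saved under pics/ and viewed, at most 14 in all, crops included, and the job is handed in when it is done.

Besides the shell and the picture viewer there is one more tool, called after "Request:" by a JSON object that holds its "op" and its "data", one argument or row to a line. apply_moves: Moves the arm, as the interface text tells. Its arguments: {"type":"object","properties":{"motion":{"type":"array"}},"required":["motion"]}

```bash
mkdir -p pics; ls; python3 - <<'E'
from workcell import readout, grab_frame, calibration, manip
import cv2
print(readout.observe())
for n in ("scene","side","wrist"):
    c=calibration(n); print(n,c)
    cv2.imwrite(f"pics/{n}0.png",grab_frame(n))
E
```

```text
pics
{'clock': 0.0, 'joints': array([ 1.50262466e+00,  2.55713464e-01,  1.07016067e-01, -4.89341704e-04,
       -1.42391320e+00, -2.84604659e-01]), 'qvel': array([ 0.00126357,  0.0005476 ,  0.0009359 , -0.00103385,  0.00082627,
       -0.00082294]), 'joint_efforts': array([ 3.40278775e-04, -3.86631560e+01,  2.37940156e+01,  5.36489010e+00,
       -5.98781291e-03,  2.49367567e-06]), 'tool_pos': array([0.1898984 , 0.5159901 , 0.40381552]), 'eef_rot': array([ 9.27965644e-04,  9.84477143e-01, -1.75510323e-01, -1.42612602e-04]), 'contact_force': array([-0.43424541, -0.42263112, -0.21853513]), 'ft_torque': array([-0.03513501,  0.01017575, -0.03249065]), 'grasp_force': 0.0, 'width': 0.08512894795746045}
scene {'camera_matrix': array([[420.84222795,   0.        , 317.23486374],
       [  0.        , 420.84222795, 196.45575904],
       [  0.        ,   0.        ,   1.        ]]), 'k1': -0.005269412531522668, 'R': array([[ 0.27853711,  0.96035856,  0.01133649],
       [ 0.81195747, -0.22915843, -0.53685331],
       [-0.51297382,  0.15873831, -0.84359943]]), 't': array([-0.1341971 , -0.4658402
[... 169 characters left out ...]
        ,   1.        ]]), 'k1': -0.08170276763814383, 'R': array([[-0.97999069, -0.19872224, -0.01130121],
       [-0.1040887 ,  0.5600498 , -0.82189401],
       [ 0.16965786, -0.80427215, -0.56952833]]), 't': array([0.56535167, 0.11094923, 0.83316465])}
wrist {'camera_matrix': array([[313.48640073,   0.        , 313.02529711],
       [  0.        , 313.48640073, 203.83055366],
       [  0.        ,   0.        ,   1.        ]]), 'k1': -0.029036851374136, 'R': array([[-3.45950538e-01, -9.38252614e-01,  5.06297790e-04],
       [-8.93665742e-01,  3.29674835e-01,  3.04427406e-01],
       [-2.85796723e-01,  1.04864364e-01, -9.52535405e-01]]), 't': array([ 0.55014664, -0.04013607,  0.37921208])}
```

View pics/scene0.png

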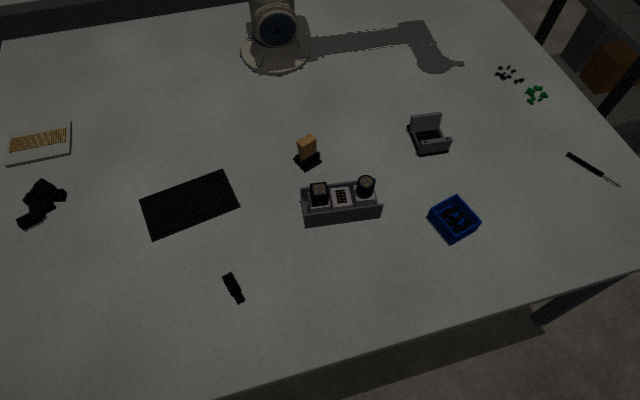

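View pics/side0.png

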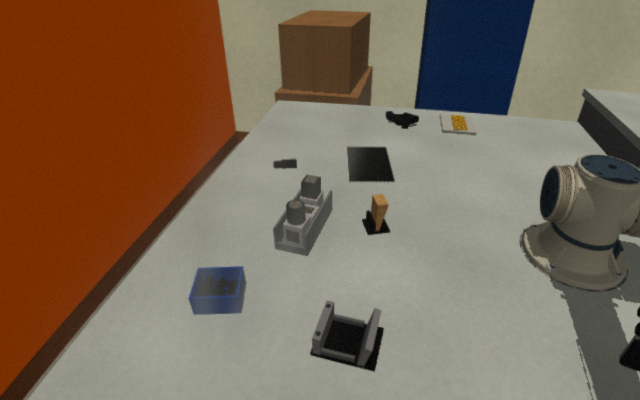

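The scene shows the mat (190,205), the rack with the square adapter (319,195), the low one (341,197), the round one (366,187), the wedge (306,150), the bed (430,135) and the bin (453,218). In the side view the bed is at (348,335).

```bash
cat > h.py <<'E'
from workcell import readout, grab_frame, calibration, manip
import cv2, numpy as np, json
from scipy.spatial.transform import Rotation as Rn
def ray(c,u,v):
    K=c["camera_matrix"]; d=np.array([(u-K[0,2])/K[0,0],(v-K[1,2])/K[1,1]]); s=d.copy()
    for _ in range(20): s=d/(1+c["k1"]*(s@s))
    R=np.array(c["R"]); return -R.T@np.array(c["t"]), R.T@np.array([s[0],s[1],1])
def p2w(c,u,v,z):
    o,d=ray(c,u,v); return o+d*(z-o[2])/d[2]
def w2p(c,X):
    p=np.array(c["R"])@np.array(X)+c["t"]; s=p[:2]/p[2]; s=s*(1+c["k1"]*(s@s))
    K=c["camera_matrix"]; return s*K[0,0]+K[:2,2]
def snap(n,f):
    c=calibration(n); im=grab_frame(n); cv2.imwrite(f"pics/{f}.png",im)
    json.dump({k:np.array(v).tolist() for k,v in c.items()},open(f"pics/{f}.json","w")); return c,im
def cal(f):
    return {k:(np.array(v)) for k,v in json.load(open(f"pics/{f}.json")).items()}
def tool():
    s=readout.observe(); q=s["eef_rot"]; return s["tool_pos"], Rn.from_quat([q[1],q[2],q[3],q[0]]), s
def plan(x,y,z,yaw):
    """tool-frame shift (units of .06m) and turn (units of 8deg) to go to x,y,z with finger line (tool y) at yaw, pointing down"""
    p,R,s=tool()
    best=None
    for k in (0,np.pi):
        a=yaw+k; yv=np.array([np.cos(a),np.sin(a),0]); zv=np.array([0,0,-1.]); 
        T=Rn.from_matrix(np.c_[np.cross(yv,zv),yv,zv]); r=(R.inv()*T).as_rotvec()
        if best is None or np.linalg.norm(r)<np.linalg.norm(best): best=r
    print("shift",np.round(R.inv().apply(np.array([x,y,z])-p)/.06,2),"turn",np.round(best/np.radians(8),2))
E
python3 - <<'E'
from h import *
c=calibration("scene")
for n,u,v,z in [("mat",190,205,0),("sq",319,188,.106),("low",341,196,.056),("rd",366,180,.106),("wedge",306,140,.074),("bed",430,140,.008),("bin",453,218,.04),("hous",233,288,.02)]: print(n,p2w(c,u,v,z).round(3))
c=calibration("wrist");o,d=ray(c,320,200);print(o,d)
p,R,s=tool();print("cam in tool",R.inv().apply(o-p),R.inv().apply(d))
cv2.imwrite
E
```

```text
mat [ 0.505 -0.334  0.   ]
sq [ 0.611 -0.035  0.106]
low [0.615 0.019 0.056]
rd [0.619 0.074 0.106]
wedge [ 0.442 -0.019  0.074]
bed [0.48  0.321 0.008]
bin [0.734 0.256 0.04 ]
hous [ 0.754 -0.268  0.02 ]
[0.26285315 0.48967455 0.37327635] [-0.28248058  0.08019328 -0.95625211]
cam in tool [ 0.07753907 -0.00050511  0.03073589] [-0.29285123  0.02097243  0.95626495]
```

View pics/wrist0.png

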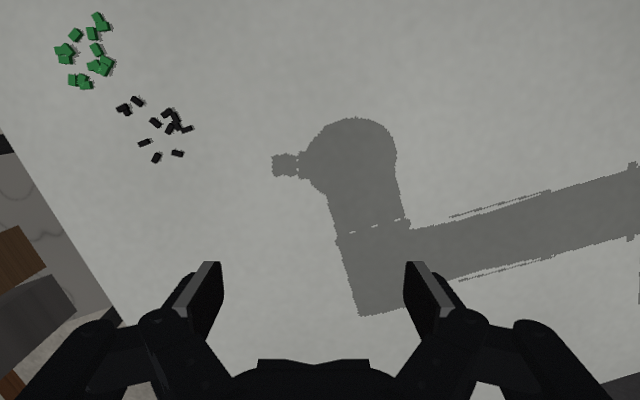

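```bash
python3 -c "
from h import *
plan(.5,.15,.42,-np.pi/2)"
```

```text
shift [ 6.96  3.94 -0.26] turn [ 0.01  0.   -2.53]
```

Request:
{"op": "apply_moves", "data": {
  "motion": [
    [[0.7, 0.4, -0.03], [0, 0, 0], 1],
    [[0.7, 0.4, -0.03], [0, 0, 0], 1],
    [[0.7, 0.4, -0.03], [0, 0, 0], 1],
    [[0.7, 0.4, -0.03], [0, 0, 0], 1],
    [[0.7, 0.4, -0.03], [0, 0, 0], 1],
    [[0.7, 0.4, -0.03], [0, 0, 0], 1],
    [[0.7, 0.4, -0.03], [0, 0, 0], 1],
    [[0.7, 0.4, -0.03], [0, 0, 0], 1],
    [[0.7, 0.4, -0.02], [0, 0, -0.83], 1],
    [[0.7, 0.3, 0], [0, 0, -0.85], 1],
    [[0, 0, 0], [0, 0, -0.85], 1],
    [[0, 0, 0], [0, 0, 0], 1]
  ]
}}

```text
clock: 1.65
tool_pos: [0.5069, 0.1551, 0.4197]
eef_rot: [0.0, 1.0, -0.001, -0.001]
contact_force: [-0.0, -0.5, 0.2]
width: 0.0852
grasp_force: 0.0
```

```bash
python3 -c "
from h import *
c,im=snap('wrist','w1'); plan(.5,.15,.42,-np.pi/2); p,R,s=tool(); print(p,s['clock'],s['joints'])"
```

```text
shift [-0.11  0.09 -0.  ] turn [ 0.    0.   -0.02]
[0.5066375  0.15542131 0.4199861 ] 1.7 [ 5.93230378e-01  2.11374920e-01  8.98256893e-02 -1.81778779e-04
 -1.44990736e+00  9.75361032e-01]
```

View pics/w1.png

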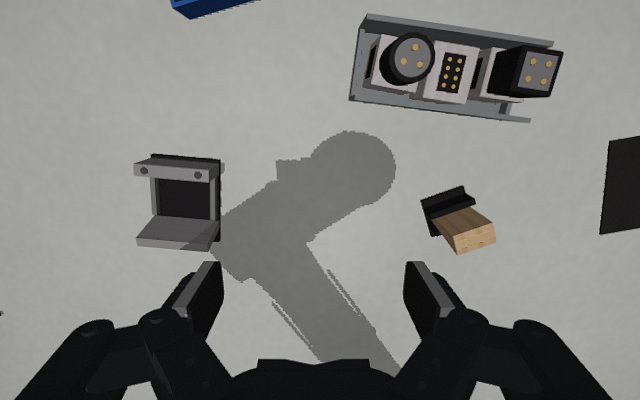

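The wrist view shows the rack (350–560, 15–120), round adapter at left (410,55), low (452,72), square at right (530,70), bed (135–222, 155–250) with the stop up and leaning wall down, wedge (460,225).

```bash
python3 -c "
from h import *
im=cv2.imread('pics/w1.png')
a=cv2.resize(im[5:130,340:580],None,fx=3.2,fy=3.2,interpolation=cv2.INTER_CUBIC)[:, :760]
b=cv2.resize(im[150:255,130:230],None,fx=1.9,fy=1.9)
def g(x): return np.clip((x/255.)**.6*255,0,255).astype('uint8')
cv2.imwrite('pics/c1.png',g(a))
p=cv2.resize(im[148:258,128:232],None,fx=3.7,fy=3.7,interpolation=cv2.INTER_CUBIC)
q=cv2.resize(im[178:258,410:510],None,fx=3.7,fy=3.7,interpolation=cv2.INTER_CUBIC)
o=np.zeros((410,790,3),'uint8');o[:p.shape[0],:p.shape[1]]=p[:410];o[:q.shape[0],400:400+q.shape[1]]=q
cv2.imwrite('pics/c2.png',g(o)); print(p.shape,q.shape)"
```

```text
(407, 385, 3) (296, 370, 3)
```

View pics/c1.png

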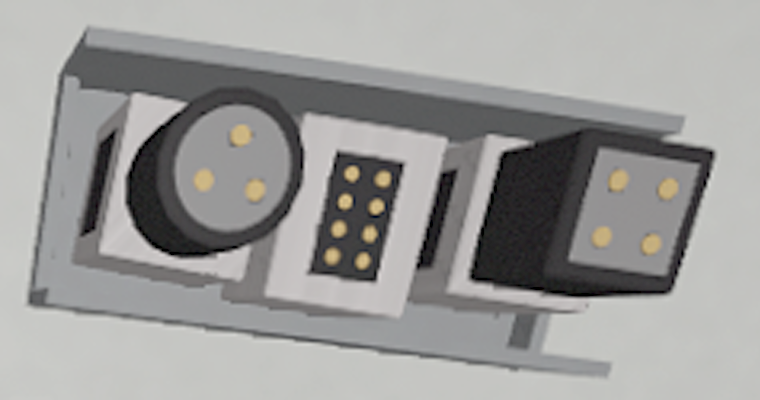

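View pics/c2.png

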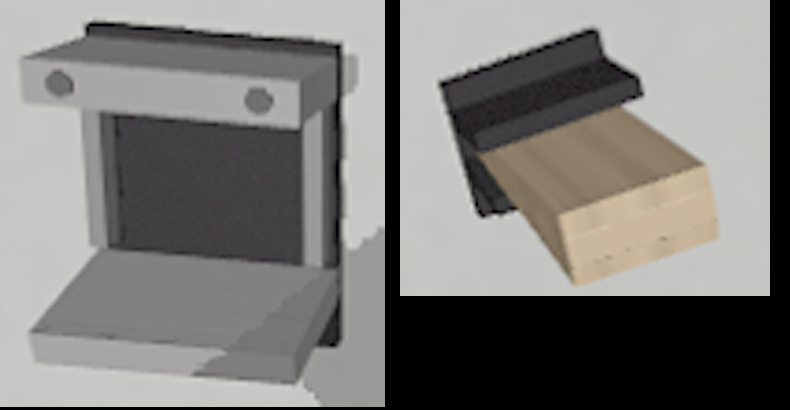

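```bash
cat > fit.py <<'E'
from h import *
def fit(c,pts,model):
    """pts pixels, model (x,y,z) -> x,y,yaw, by rigid 2D fit on planes"""
    W=np.array([p2w(c,u,v,m[2])[:2] for (u,v),m in zip(pts,model)]); M=np.array(model)[:,:2]
    a,b=M-M.mean(0),W-W.mean(0); th=np.arctan2((a[:,0]*b[:,1]-a[:,1]*b[:,0]).sum(),(a*b).sum())
    r=np.array([[np.cos(th),-np.sin(th)],[np.sin(th),np.cos(th)]]); t=W.mean(0)-r@M.mean(0)
    print("xy",t.round(4),"yaw deg",np.degrees(th).round(1),"res mm",((W-(M@r.T+t))*1e3).round(1).tolist()); return t,th
E
python3 - <<'E'
from fit import *
c=cal('w1')
A=lambda L:[(340+x/3.2,5+y/3.2) for x,y in L]
B=lambda L:[(128+x/3.7,148+y/3.7) for x,y in L]
C=lambda L:[(410+(x-400)/3.7,178+y/3.7) for x,y in L]
s=.019;z=.106
fit(c,A([(585,130),(713,150),(670,293),(550,290)]),[(s,s,z),(s,-s,z),(-s,-s,z),(-s,s,z)])
print(p2w(c,*A([(233,166)])[0],.106))
z=.056
fit(c,A([(303,113),(447,138),(400,318),(262,297)]),[(.027,.023,z),(.027,-.023,z),(-.027,-.023,z),(-.027,.023,z)])
z=.06
fit(c,A([(88,28),(685,117),(610,375),(30,302)]),[(.039,.092,z),(.039,-.092,z),(-.039,-.092,z),(-.039,.092,z)])
for p in A([(88,28),(685,117),(610,375),(30,302)]): print(p2w(c,*p,z))
# bed
fit(c,B([(22,100),(300,128),(30,332),(295,355)]),[(.027,.042,.048),(.027,-.042,.048),(-.0455,.042,.056),(-.0455,-.042,.056)])
fit(c,B([(105,112),(303,125),(110,250),(303,264)]),[(.02,.034,.018),(.02,-.034,.018),(-.0345,.034,.018),(-.0345,-.034,.018)])
fit(c,C([(557,213),(705,167),(718,237),(575,287)]),[(.005,.022,.08),(.005,-.022,.08),(-.022,-.022,.08),(-.022,.022,.08)])
E
```

```text
xy [ 0.6107 -0.0346] yaw deg -4.3 res mm [[0.6, -1.4], [-0.7, 1.1], [1.3, 2.3], [-1.2, -2.0]]
[0.62200332 0.0728244  0.106     ]
xy [0.6139 0.0194] yaw deg -8.0 res mm [[-0.2, -0.2], [-0.3, 0.3], [0.4, 0.2], [0.1, -0.3]]
xy [0.6162 0.0196] yaw deg -6.9 res mm [[-0.9, -1.3], [-0.3, -0.8], [1.0, -1.7], [0.2, 3.9]]
[0.66510994 0.10490358 0.06      ]
[ 0.64348175 -0.07723213  0.06      ]
[ 0.56731972 -0.06873578  0.06      ]
[0.58871736 0.1195102  0.06      ]
xy [0.4782 0.3169] yaw deg -5.4 res mm [[0.6, 0.5], [-0.5, 0.1], [-0.1, -0.3], [0.0, -0.3]]
xy [0.4795 0.3165] yaw deg -5.0 res mm [[-3.5, -1.5], [-2.2, 0.9], [2.4, -0.5], [3.2, 1.1]]
xy [ 0.4531 -0.0157] yaw deg 20.2 res mm [[-0.7, -0.5], [-1.7, -0.5], [1.6, 1.0], [0.7, 0.0]]
```

```bash
python3 - <<'E'
from fit import *
c=calibration('scene')
t,th=fit(c,[(222,170),(138,204),(152,241),(240,206)],[(-.065,.11,.003),(-.065,-.11,.003),(.065,-.11,.003),(.065,.11,.003)])
r=np.array([[np.cos(th),-np.sin(th)],[np.sin(th),np.cos(th)]])
for y in(.055,-.055): print(r@[0,y]+t)
plan(.6095,-.0345,.34,np.radians(-90-7)); 
E
```

```text
xy [ 0.5047 -0.3358] yaw deg 11.4 res mm [[3.9, 0.2], [7.1, 0.5], [-8.1, 0.0], [-2.9, -0.8]]
[ 0.49382821 -0.2818772 ]
[ 0.51563491 -0.38969403]
shift [1.72 3.16 1.33] turn [0.   0.   0.86]
```

Request:
{"op": "apply_moves", "data": {
  "motion": [
    [[0.34, 0.63, 0.26], [0, 0, 0], 1],
    [[0.34, 0.63, 0.26], [0, 0, 0], 1],
    [[0.34, 0.63, 0.27], [0, 0, 0], 1],
    [[0.35, 0.63, 0.27], [0, 0, 0], 1],
    [[0.35, 0.64, 0.27], [0, 0, 0.86], 1],
    [[0, 0, 0], [0, 0, 0], 1],
    [[0, 0, 0], [0, 0, 0], 1]
  ]
}}

```text
clock: 2.58
tool_pos: [0.6099, -0.0335, 0.3407]
eef_rot: [-0.0, 0.998, -0.06, 0.0]
contact_force: [0.4, 0.4, 0.0]
width: 0.0855
grasp_force: 0.0
```

```bash
python3 - <<'E'
from h import *
plan(.6095,-.0345,.242,np.radians(-90-7)); 
E
```

```text
shift [-0.    0.02  1.65] turn [-0.   -0.    0.02]
```

Request:
{"op": "apply_moves", "data": {
  "motion": [
    [[0, 0.02, 0.6], [0, 0, 0], 1],
    [[0, 0, 0.6], [0, 0, 0], 1],
    [[0, 0, 0.35], [0, 0, 0], 1],
    [[0, 0, 0.1], [0, 0, 0], 1],
    [[0, 0, 0], [0, 0, 0], 1],
    [[0, 0, 0], [0, 0, 0], 0],
    [[0, 0, 0], [0, 0, 0], 0],
    [[0, 0, 0], [0, 0, 0], 0],
    [[0, 0, 0], [0, 0, 0], 0],
    [[0, 0, 0], [0, 0, 0], 0],
    [[0, 0, 0], [0, 0, 0], 0]
  ]
}}

```text
clock: 3.95
tool_pos: [0.6101, -0.0353, 0.2423]
eef_rot: [0.0, 0.998, -0.06, 0.001]
contact_force: [-0.2, 0.2, 4.9]
width: 0.0375
grasp_force: 61.2
```

```bash
python3 - <<'E'
from h import *
p,R,s=tool(); print(p.round(4)); plan(.5156,-.3897,p[2]-.003+.002,np.radians(-90+11.4)); 
E
```

```text
[ 0.6101 -0.0353  0.2423]
shift [-0.86  6.05  0.01] turn [ 0.   -0.01 -2.28]
```

Request:
{"op": "apply_moves", "data": {
  "motion": [
    [[0, 0, -0.3], [0, 0, 0], 0],
    [[0, 0, -0.7], [0, 0, 0], 0],
    [[0, 0, -0.7], [0, 0, 0], 0],
    [[-0.05, 0.4, 0], [0, 0, 0], 0],
    [[-0.1, 0.7, 0], [0, 0, 0], 0],
    [[-0.12, 0.8, 0], [0, 0, 0], 0],
    [[-0.12, 0.8, 0], [0, 0, 0], 0],
    [[-0.12, 0.8, 0], [0, 0, 0], 0],
    [[-0.12, 0.8, 0], [0, 0, 0], 0],
    [[-0.12, 0.75, 0], [0, 0, 0], 0],
    [[-0.11, 0.7, 0], [0, 0, 0], 0],
    [[0, 0.3, 0], [0, 0, -0.3], 0]
  ]
}}

```text
clock: 5.45
tool_pos: [0.5134, -0.3918, 0.3409]
eef_rot: [-0.001, 0.999, -0.04, -0.002]
contact_force: [1.0, 0.4, -1.9]
width: 0.0374
grasp_force: 60.7
```

Request:
{"op": "apply_moves", "data": {
  "motion": [
    [[0, 0, 0], [0, 0, -0.7], 0],
    [[0, 0, 0], [0, 0, -0.7], 0],
    [[0, 0, 0], [0, 0, -0.58], 0],
    [[0, 0, 0], [0, 0, 0], 0],
    [[0, 0, 0], [0, 0, 0], 0]
  ]
}}

```text
clock: 6.08
tool_pos: [0.515, -0.3896, 0.3423]
eef_rot: [-0.001, 0.995, 0.098, -0.001]
contact_force: [-0.1, 0.4, -1.6]
width: 0.0372
grasp_force: 60.8
```

```bash
python3 - <<'E'
from h import *
p,R,s=tool(); print(p.round(4),s['width']); plan(.5156,-.3897,.2403,np.radians(-90+11.4)); 
c,im=snap('scene','s2'); im=cv2.resize(im[130:280,100:420],None,fx=2.4,fy=2.4,interpolation=cv2.INTER_CUBIC); cv2.imwrite('pics/s2c.png',im)
E
```

```text
[ 0.515  -0.3896  0.3423] 0.037227201243355205
shift [0.01 0.01 1.7 ] turn [-0.01  0.01 -0.02]
```

View pics/s2c.png

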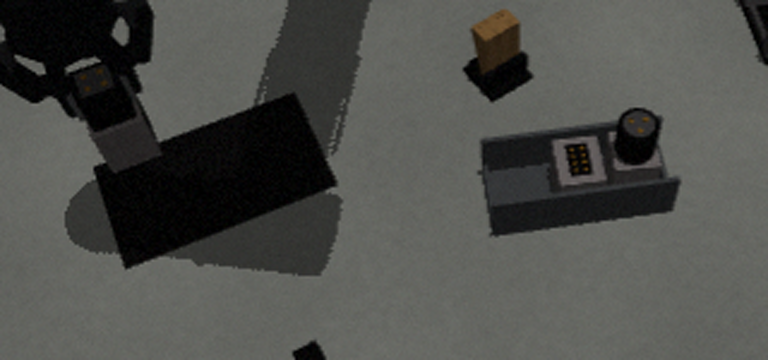

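The adapter hangs from the gripper over the mat's left half; the rack holds low (578,160) and round (636,140) adapters in place. I lower it now.

Request:
{"op": "apply_moves", "data": {
  "motion": [
    [[0, 0, 0.6], [0, 0, 0], 0],
    [[0, 0, 0.6], [0, 0, 0], 0],
    [[0, 0, 0.3], [0, 0, 0], 0],
    [[0, 0, 0.15], [0, 0, 0], 0],
    [[0, 0, 0.05], [0, 0, 0], 0],
    [[0, 0, 0], [0, 0, 0], 0]
  ]
}}

```text
clock: 6.88
tool_pos: [0.5155, -0.3896, 0.2422]
eef_rot: [0.0, 0.995, 0.099, 0.0]
contact_force: [-0.3, 0.7, -1.5]
width: 0.0375
grasp_force: 60.8
```

Request:
{"op": "apply_moves", "data": {
  "motion": [
    [[0, 0, 0.03], [0, 0, 0], 0],
    [[0, 0, 0.02], [0, 0, 0], 0],
    [[0, 0, 0], [0, 0, 0], 0]
  ]
}}

```text
clock: 7.25
tool_pos: [0.5154, -0.3896, 0.2393]
eef_rot: [0.0, 0.995, 0.099, 0.0]
contact_force: [-0.1, 1.8, 2.7]
width: 0.0369
grasp_force: 61.2
```

Request:
{"op": "apply_moves", "data": {
  "motion": [
    [[0, 0, 0], [0, 0, 0], 1],
    [[0, 0, 0], [0, 0, 0], 1],
    [[0, 0, 0], [0, 0, 0], 1],
    [[0, 0, 0], [0, 0, 0], 1],
    [[0, 0, -0.2], [0, 0, 0], 1],
    [[0, 0, -0.6], [0, 0, 0], 1],
    [[0, 0, -0.9], [0, 0, 0], 1],
    [[0, 0, 0], [0, 0, 0], 1]
  ]
}}

```text
clock: 8.25
tool_pos: [0.516, -0.3903, 0.3474]
eef_rot: [0.004, 0.995, 0.099, 0.005]
contact_force: [0.8, 0.7, -1.1]
width: 0.0853
grasp_force: 0.0
```

```bash
python3 - <<'E'
from h import *
p,R,s=tool(); print(p.round(4)); plan(.6218,.0729,.34,np.radians(-90-7)); 
E
```

```text
[ 0.516  -0.3903  0.3474]
shift [ 3.26 -7.22  0.09] turn [ 0.05 -0.07  2.3 ]
```

Request:
{"op": "apply_moves", "data": {
  "motion": [
    [[0.2, -0.42, 0], [0, 0, 0], 1],
    [[0.34, -0.75, 0], [0, 0, 0], 1],
    [[0.34, -0.75, 0], [0, 0, 0], 1],
    [[0.34, -0.75, 0], [0, 0, 0], 1],
    [[0.34, -0.75, 0], [0, 0, 0], 1],
    [[0.34, -0.75, 0], [0, 0, 0], 1],
    [[0.34, -0.75, 0], [0, 0, 0], 1],
    [[0.34, -0.75, 0], [0, 0, 0], 1],
    [[0.34, -0.75, 0], [0, 0, 0], 1],
    [[0.34, -0.75, 0], [0, 0, 0.76], 1],
    [[0, 0, 0], [0, 0, 0.77], 1],
    [[0, 0, 0], [0, 0, 0.77], 1]
  ]
}}

```text
clock: 9.75
tool_pos: [0.6222, 0.0717, 0.3407]
eef_rot: [0.0, 0.998, -0.062, 0.0]
contact_force: [-0.3, 0.3, 0.6]
width: 0.0856
grasp_force: 0.0
```

Request:
{"op": "apply_moves", "data": {
  "motion": [
    [[0, 0, 0], [0, 0, 0], 1],
    [[0, 0, 0], [0, 0, 0], 1]
  ]
}}

```text
clock: 10.0
tool_pos: [0.6221, 0.0707, 0.3407]
eef_rot: [-0.0, 0.998, -0.06, 0.0]
contact_force: [0.6, -0.4, 0.3]
width: 0.0856
grasp_force: 0.0
```

```bash
python3 - <<'E'
from h import *
p,R,s=tool(); print(p.round(4)); plan(.6218,.0729,.242,np.radians(-90-7)); 
E
```

```text
[0.6221 0.0707 0.3407]
shift [-0.01 -0.04  1.65] turn [-0.   -0.    0.01]
```

Request:
{"op": "apply_moves", "data": {
  "motion": [
    [[-0.01, -0.04, 0.6], [0, 0, 0], 1],
    [[0, 0, 0.6], [0, 0, 0], 1],
    [[0, 0, 0.35], [0, 0, 0], 1],
    [[0, 0, 0.1], [0, 0, 0], 1],
    [[0, 0, 0], [0, 0, 0], 1],
    [[0, 0, 0], [0, 0, 0], 0],
    [[0, 0, 0], [0, 0, 0], 0],
    [[0, 0, 0], [0, 0, 0], 0],
    [[0, 0, 0], [0, 0, 0], 0],
    [[0, 0, 0], [0, 0, 0], 0],
    [[0, 0, 0], [0, 0, 0], 0]
  ]
}}

```text
clock: 11.38
tool_pos: [0.6221, 0.0732, 0.2424]
eef_rot: [-0.0, 0.998, -0.061, 0.001]
contact_force: [-1.4, -0.9, 5.4]
width: 0.039
grasp_force: 60.4
```

```bash
python3 - <<'E'
from h import *
p,R,s=tool(); print(p.round(4)); plan(.4938,-.282,p[2]-.003,np.radians(-90+11.4)); 
E
```

```text
[0.6221 0.0732 0.2424]
shift [-1.4   6.14  0.05] turn [ 0.   -0.01 -2.3 ]
```

Request:
{"op": "apply_moves", "data": {
  "motion": [
    [[0, 0, -0.3], [0, 0, 0], 0],
    [[0, 0, -0.7], [0, 0, 0], 0],
    [[0, 0, -0.7], [0, 0, 0], 0],
    [[-0.1, 0.4, 0], [0, 0, 0], 0],
    [[-0.16, 0.7, 0], [0, 0, 0], 0],
    [[-0.19, 0.8, 0], [0, 0, 0], 0],
    [[-0.19, 0.8, 0], [0, 0, 0], 0],
    [[-0.19, 0.8, 0], [0, 0, 0], 0],
    [[-0.19, 0.8, 0], [0, 0, 0], 0],
    [[-0.19, 0.8, 0], [0, 0, 0], 0],
    [[-0.19, 0.74, 0], [0, 0, 0], 0],
    [[0, 0.3, 0], [0, 0, -0.3], 0]
  ]
}}

```text
clock: 12.88
tool_pos: [0.4914, -0.2841, 0.3417]
eef_rot: [-0.001, 0.999, -0.041, -0.002]
contact_force: [1.6, 0.6, -2.0]
width: 0.0387
grasp_force: 60.7
```

Request:
{"op": "apply_moves", "data": {
  "motion": [
    [[0, 0, 0], [0, 0, -0.7], 0],
    [[0, 0, 0], [0, 0, -0.7], 0],
    [[0, 0, 0], [0, 0, -0.6], 0],
    [[0, 0, 0.6], [0, 0, 0], 0],
    [[0, 0, 0.6], [0, 0, 0], 0],
    [[0, 0, 0.3], [0, 0, 0], 0],
    [[0, 0, 0.15], [0, 0, 0], 0],
    [[0, 0, 0.05], [0, 0, 0], 0],
    [[0, 0, 0.03], [0, 0, 0], 0],
    [[0, 0, 0], [0, 0, 0], 0]
  ]
}}

```text
clock: 14.12
tool_pos: [0.4936, -0.2822, 0.2402]
eef_rot: [0.0, 0.995, 0.099, 0.001]
contact_force: [-1.0, -0.0, -1.4]
width: 0.0388
grasp_force: 60.8
```

Request:
{"op": "apply_moves", "data": {
  "motion": [
    [[0, 0, 0.02], [0, 0, 0], 0],
    [[0, 0, 0], [0, 0, 0], 0],
    [[0, 0, 0], [0, 0, 0], 1],
    [[0, 0, 0], [0, 0, 0], 1],
    [[0, 0, 0], [0, 0, 0], 1],
    [[0, 0, 0], [0, 0, 0], 1],
    [[0, 0, -0.2], [0, 0, 0], 1],
    [[0, 0, -0.6], [0, 0, 0], 1],
    [[0, 0, -0.9], [0, 0, 0], 1],
    [[0, 0, 0], [0, 0, 0], 1]
  ]
}}

```text
clock: 15.38
tool_pos: [0.4944, -0.2828, 0.3466]
eef_rot: [0.003, 0.995, 0.099, 0.005]
contact_force: [-0.8, 0.2, -0.1]
width: 0.0856
grasp_force: 0.0
```

```bash
python3 - <<'E'
from h import *
p,R,s=tool(); print(p.round(4)); plan(.54,.02,.36,np.radians(-90-7.5)); 
E
```

```text
[ 0.4944 -0.2828  0.3466]
shift [ 1.75 -4.79 -0.24] turn [ 0.04 -0.07  2.36]
```

Request:
{"op": "apply_moves", "data": {
  "motion": [
    [[0.12, -0.35, 0], [0, 0, 0], 1],
    [[0.27, -0.74, -0.04], [0, 0, 0], 1],
    [[0.27, -0.74, -0.04], [0, 0, 0], 1],
    [[0.27, -0.74, -0.04], [0, 0, 0], 1],
    [[0.27, -0.74, -0.04], [0, 0, 0], 1],
    [[0.27, -0.74, -0.04], [0, 0, 0], 1],
    [[0.27, -0.74, -0.04], [0, 0, 0.78], 1],
    [[0, 0, 0], [0, 0, 0.79], 1],
    [[0, 0, 0], [0, 0, 0.79], 1],
    [[0, 0, 0], [0, 0, 0], 1],
    [[0, 0, 0], [0, 0, 0], 1]
  ]
}}

```text
clock: 16.75
tool_pos: [0.539, 0.0201, 0.355]
eef_rot: [-0.0, 0.998, -0.064, 0.0]
contact_force: [-0.5, -0.2, -0.3]
width: 0.0855
grasp_force: 0.0
```

```bash
python3 - <<'E'
from h import *
c,im=snap('wrist','w3'); p,R,s=tool(); print(p.round(4))
im=np.clip((im/255.)**.6*255,0,255).astype('uint8')[0:300,150:550]
cv2.imwrite('pics/w3c.png',cv2.resize(im,None,fx=2,fy=2,interpolation=cv2.INTER_CUBIC))
plan(.6139,.0194,.25,np.radians(-97.7))
E
```

```text
[0.539  0.0201 0.3549]
shift [ 1.24 -0.15  1.75] turn [-0.   -0.    0.04]
```

View pics/w3c.png

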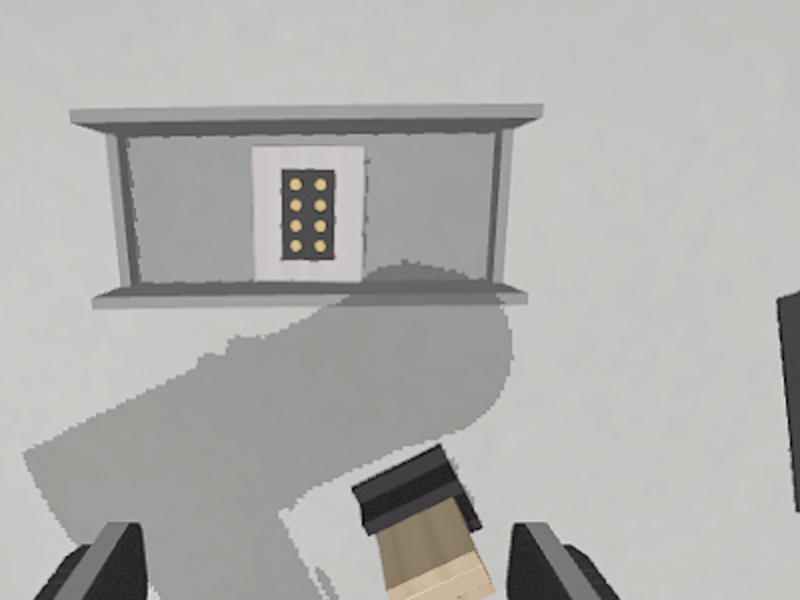

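Low adapter alone in the rack, corners (252,147)-(364,283) in the crop; the wedge is in its stand at (430,530).

```bash
python3 - <<'E'
from fit import *
c=cal('w3'); z=.056
t,th=fit(c,[(150+x/2,y/2) for x,y in [(252,147),(364,147),(364,283),(253,283)]],[(.027,.023,z),(.027,-.023,z),(-.027,-.023,z),(-.027,.023,z)])
z=.06
fit(c,[(150+x/2,y/2) for x,y in [(70,110),(543,104),(528,302),(93,307)]],[(.039,.092,z),(.039,-.092,z),(-.039,-.092,z),(-.039,.092,z)])
plan(*t,.25,th-np.pi/2)
E
```

```text
xy [0.6136 0.0187] yaw deg -7.6 res mm [[-0.3, -0.7], [-0.0, 0.7], [0.2, -0.5], [0.2, 0.5]]
xy [0.6166 0.0183] yaw deg -6.8 res mm [[-0.7, -0.2], [-0.7, 0.5], [0.7, 0.0], [0.7, -0.3]]
shift [ 1.24 -0.14  1.75] turn [-0.   -0.    0.02]
```

Request:
{"op": "apply_moves", "data": {
  "motion": [
    [[0.42, -0.05, 0.4], [0, 0, 0], 1],
    [[0.42, -0.05, 0.6], [0, 0, 0], 1],
    [[0.4, -0.04, 0.75], [0, 0, 0.02], 1],
    [[0, 0, 0.3], [0, 0, 0], 1],
    [[0, 0, 0.3], [0, 0, 0], 1],
    [[0, 0, 0.2], [0, 0, 0], 1],
    [[0, 0, 0.08], [0, 0, 0], 1],
    [[0, 0, 0], [0, 0, 0], 1],
    [[0, 0, 0], [0, 0, 0], 1]
  ]
}}

```text
clock: 17.92
tool_pos: [0.6142, 0.0189, 0.1979]
eef_rot: [-0.0, 0.998, -0.067, 0.001]
contact_force: [-0.3, -0.9, 0.6]
width: 0.0854
grasp_force: 0.0
```

```bash
python3 - <<'E'
from fit import *
plan(.6136,.0187,.197,np.radians(-97.6))
E
```

```text
shift [-0.01  0.    0.02] turn [-0.   -0.01 -0.  ]
```

Request:
{"op": "apply_moves", "data": {
  "motion": [
    [[0, 0, 0.01], [0, 0, 0], 0],
    [[0, 0, 0], [0, 0, 0], 0],
    [[0, 0, 0], [0, 0, 0], 0],
    [[0, 0, 0], [0, 0, 0], 0],
    [[0, 0, 0], [0, 0, 0], 0],
    [[0, 0, 0], [0, 0, 0], 0]
  ]
}}

```text
clock: 18.68
tool_pos: [0.6141, 0.0189, 0.197]
eef_rot: [-0.0, 0.998, -0.067, 0.0]
contact_force: [-0.5, -0.4, 5.4]
width: 0.0452
grasp_force: 63.3
```

```bash
python3 - <<'E'
from fit import *
p,R,s=tool(); print(p.round(4))
b=np.radians(-5.3); off=-.0035
# clear via: bed pos
plan(.4785+off*np.cos(b),.3168+off*np.sin(b),p[2]+.10,b-np.pi/2)
E
```

```text
[0.6141 0.0189 0.197 ]
shift [-2.96 -4.62 -1.67] turn [-0.   -0.01 -0.29]
```

Request:
{"op": "apply_moves", "data": {
  "motion": [
    [[0, 0, -0.4], [0, 0, 0], 0],
    [[0, 0, -0.7], [0, 0, 0], 0],
    [[0, 0, -0.57], [0, 0, 0], 0],
    [[-0.3, -0.46, 0], [0, 0, 0], 0],
    [[-0.45, -0.7, 0], [0, 0, 0], 0],
    [[-0.45, -0.7, 0], [0, 0, 0], 0],
    [[-0.45, -0.7, 0], [0, 0, 0], 0],
    [[-0.45, -0.7, 0], [0, 0, 0], 0],
    [[-0.45, -0.7, 0], [0, 0, 0], 0],
    [[-0.41, -0.66, 0], [0, 0, -0.29], 0],
    [[0, 0, 0], [0, 0, 0], 0],
    [[0, 0, 0], [0, 0, 0], 0]
  ]
}}

```text
clock: 20.18
tool_pos: [0.4744, 0.3171, 0.2956]
eef_rot: [0.001, 0.999, -0.046, -0.001]
contact_force: [1.3, -0.4, -2.5]
width: 0.0455
grasp_force: 62.6
```

```bash
python3 - <<'E'
from fit import *
p,R,s=tool(); print(p.round(4))
b=np.radians(-5.3); off=-.0035
plan(.4785+off*np.cos(b),.3168+off*np.sin(b),.197+.002+.001,b-np.pi/2)
c,im=snap('wrist','w4')
im=np.clip((im/255.)**.6*255,0,255).astype('uint8')[100:400,120:520]
cv2.imwrite('pics/w4c.png',cv2.resize(im,None,fx=2,fy=2,interpolation=cv2.INTER_CUBIC))
E
```

```text
[0.4744 0.3171 0.2956]
shift [ 0.01 -0.    1.59] turn [ 0.01  0.01 -0.  ]
```

View pics/w4c.png

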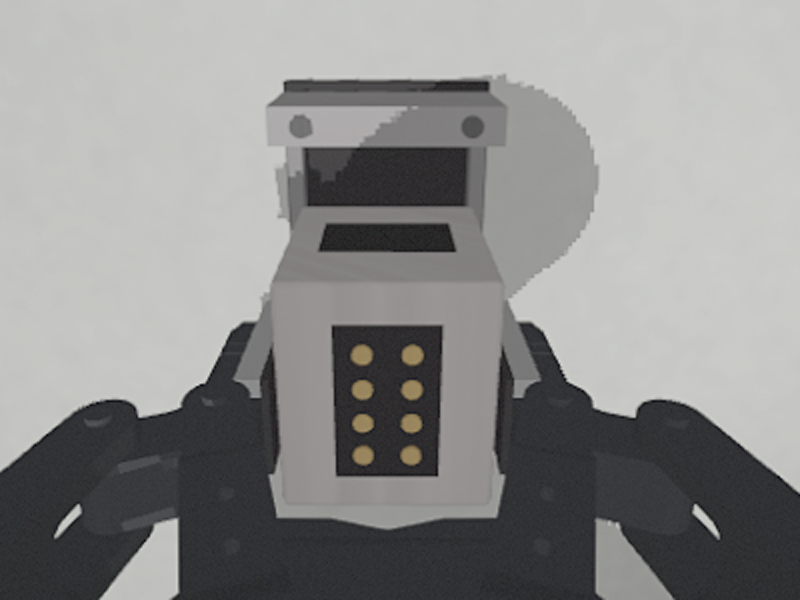

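The held adapter is square to the bed; stop's inner top edge at (267–507,147), adapter's front top edge (272–505,283), front bottom edge (302–473,207).

```bash
python3 - <<'E'
from fit import *
c=cal('w4'); f=lambda x,y,z: p2w(c,120+x/2,100+y/2,z)
b=np.radians(-5.3); o=np.array([.4785,.3168])
def bed(n,P): 
    d=P[:2]-o; print(n,np.round([d@[np.cos(b),np.sin(b)]*1e3,d@[-np.sin(b),np.cos(b)]*1e3],1))
bed("stopL(27,?)",f(267,147,.048)); bed("stopR",f(507,147,.048))
bed("lipL (34)",f(305,206,.018)); bed("lipR",f(467,206,.018))
bed("topL (23.5,23)",f(272,283,.1546)); bed("topR",f(505,283,.1546))
bed("botL",f(302,207,.1046)); bed("botR",f(473,207,.1046))
E
```

```text
stopL(27,?) [26.4 42.3]
stopR [ 26.3 -42.3]
lipL (34) [-5.  33.9]
lipR [ -5.  -33.1]
topL (23.5,23) [23.  22.3]
topR [ 22.9 -22.4]
botL [22.3 22.9]
botR [ 22.3 -22.9]
```

Request:
{"op": "apply_moves", "data": {
  "motion": [
    [[0, 0, 0.4], [0, 0, 0], 0],
    [[0, 0, 0.5], [0, 0, 0], 0],
    [[0, 0, 0.4], [0, 0, 0], 0],
    [[0, 0, 0.2], [0, 0, 0], 0],
    [[0, 0, 0.06], [0, 0, 0], 0],
    [[0, 0, 0], [0, 0, 0], 0],
    [[0, 0, 0.02], [0, 0, 0], 0],
    [[0, 0, 0.01], [0, 0, 0], 0],
    [[0, 0, 0], [0, 0, 0], 0]
  ]
}}

```text
clock: 21.35
tool_pos: [0.4748, 0.3173, 0.2015]
eef_rot: [-0.0, 0.999, -0.046, 0.0]
contact_force: [0.0, 0.6, -3.0]
width: 0.0453
grasp_force: 62.8
```

Request:
{"op": "apply_moves", "data": {
  "motion": [
    [[0, 0, 0.02], [0, 0, 0], 0],
    [[0, 0, 0.015], [0, 0, 0], 0],
    [[0, 0, 0], [0, 0, 0], 0]
  ]
}}

```text
clock: 21.72
tool_pos: [0.4748, 0.3173, 0.1991]
eef_rot: [0.0, 0.999, -0.047, -0.0]
contact_force: [-0.8, 0.4, -1.9]
width: 0.0453
grasp_force: 62.9
```

Floor nearly touched; now slide +x towards the stop.

Request:
{"op": "apply_moves", "data": {
  "motion": [
    [[0, 0, 0.01], [0, 0, 0], 0],
    [[0.03, 0, 0.005], [0, 0, 0], 0],
    [[0.015, 0, 0], [0, 0, 0], 0],
    [[0, 0, 0], [0, 0, 0], 0]
  ]
}}

```text
clock: 22.22
tool_pos: [0.4777, 0.3172, 0.199]
eef_rot: [-0.0, 0.999, -0.046, 0.0]
contact_force: [-2.5, -0.4, 4.4]
width: 0.0453
grasp_force: 63.6
```

Request:
{"op": "apply_moves", "data": {
  "motion": [
    [[0.01, 0, 0], [0, 0, 0], 0],
    [[0.01, 0, 0], [0, 0, 0], 0],
    [[0, 0, 0], [0, 0, 0], 0]
  ]
}}

```text
clock: 22.6
tool_pos: [0.478, 0.3172, 0.1989]
eef_rot: [-0.0, 0.999, -0.046, -0.001]
contact_force: [-7.6, -0.3, 8.0]
width: 0.0448
grasp_force: 64.0
```

Request:
{"op": "apply_moves", "data": {
  "motion": [
    [[0, 0, 0], [0, 0, 0], 1],
    [[0, 0, 0], [0, 0, 0], 1],
    [[0, 0, 0], [0, 0, 0], 1],
    [[0, 0, 0], [0, 0, 0], 1],
    [[0, 0, -0.2], [0, 0, 0], 1],
    [[0, 0, -0.6], [0, 0, 0], 1],
    [[0, 0, -0.9], [0, 0, 0], 1],
    [[0, 0, -0.8], [0, 0, 0], 1],
    [[0, 0, 0], [0, 0, 0], 1]
  ]
}}

```text
clock: 23.72
tool_pos: [0.4795, 0.3173, 0.3541]
eef_rot: [-0.004, 0.999, -0.046, 0.004]
contact_force: [-0.4, -0.3, -0.7]
width: 0.0854
grasp_force: 0.0
```

```bash
python3 - <<'E'
from fit import *
p,R,s=tool(); print(p.round(4))
y=np.radians(20.2); d=np.array([np.cos(y),np.sin(y)]); t=np.array([.4531,-.0157])-.06*d
plan(*t,.34,y-np.pi/2)
E
```

```text
[0.4795 0.3173 0.3541]
shift [-0.83  6.    0.18] turn [-0.04 -0.06 -3.19]
```

Request:
{"op": "apply_moves", "data": {
  "motion": [
    [[-0.05, 0.4, 0], [0, 0, 0], 1],
    [[-0.11, 0.8, 0.02], [0, 0, 0], 1],
    [[-0.11, 0.8, 0.02], [0, 0, 0], 1],
    [[-0.11, 0.8, 0.02], [0, 0, 0], 1],
    [[-0.11, 0.8, 0.02], [0, 0, 0], 1],
    [[-0.11, 0.8, 0.02], [0, 0, 0], 1],
    [[-0.11, 0.8, 0.02], [0, 0, 0], 1],
    [[-0.11, 0.8, 0.02], [0, 0, -0.8], 1],
    [[0, 0, 0], [0, 0, -0.8], 1],
    [[0, 0, 0], [0, 0, -0.8], 1],
    [[0, 0, 0], [0, 0, -0.79], 1],
    [[0, 0, 0], [0, 0, 0], 1]
  ]
}}

```text
clock: 25.22
tool_pos: [0.396, -0.0371, 0.3398]
eef_rot: [-0.0, 0.985, 0.175, -0.0]
contact_force: [0.3, 0.1, -0.1]
width: 0.0853
grasp_force: 0.0
```

Request:
{"op": "apply_moves", "data": {
  "motion": [
    [[0, 0, 0], [0, 0, 0], 1]
  ]
}}

```text
clock: 25.35
tool_pos: [0.3961, -0.037, 0.3399]
eef_rot: [-0.0, 0.985, 0.174, -0.0]
contact_force: [-0.6, -0.2, -0.8]
width: 0.0853
grasp_force: 0.0
```

```bash
python3 - <<'E'
from h import *
c,im=snap('wrist','w5'); p,R,s=tool(); print(p.round(4))
im=np.clip((im/255.)**.6*255,0,255).astype('uint8')[50:250,220:450]
cv2.imwrite('pics/w5c.png',cv2.resize(im,None,fx=3,fy=3,interpolation=cv2.INTER_CUBIC))
E
```

```text
[ 0.3962 -0.037   0.3399]
```

View pics/w5c.png

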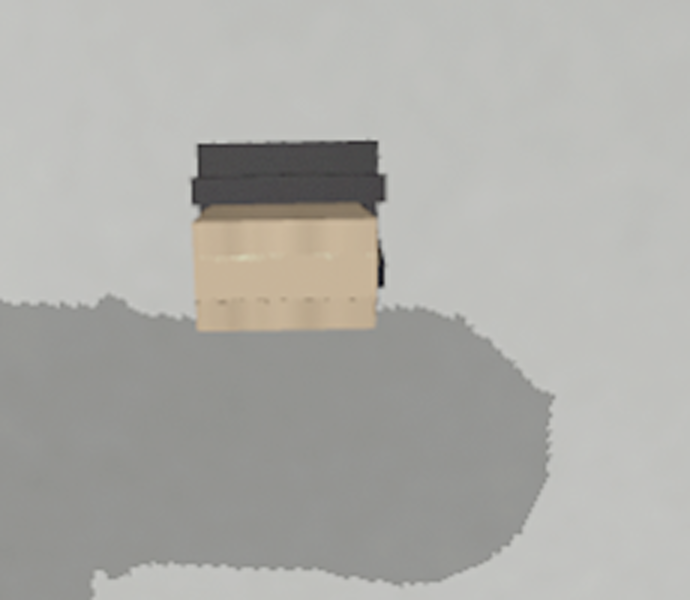

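The wedge's top face has corners (195,219), (378,217), (376,329), (197,331) in the crop, almost square with the tool.

```bash
python3 - <<'E'
from fit import *
c=cal('w5'); z=.08
t,th=fit(c,[(220+x/3,50+y/3) for x,y in [(195,219),(378,217),(376,329),(197,331)]],[(.005,.022,z),(.005,-.022,z),(-.022,-.022,z),(-.022,.022,z)])
d=np.array([np.cos(th),np.sin(th)])
plan(*(t-.008*d),.25,th-np.pi/2); plan(*(t-.008*d),.223,th-np.pi/2)
E
```

```text
xy [ 0.4532 -0.017 ] yaw deg 20.5 res mm [[-0.0, -0.5], [-0.2, 0.2], [0.2, 0.2], [0.1, 0.0]]
shift [0.87 0.02 1.5 ] turn [-0.    0.   -0.06]
shift [0.87 0.02 1.95] turn [-0.    0.   -0.06]
```

Request:
{"op": "apply_moves", "data": {
  "motion": [
    [[0.43, 0.01, 0.4], [0, 0, -0.06], 1],
    [[0.44, 0.01, 0.5], [0, 0, 0], 1],
    [[0, 0, 0.5], [0, 0, 0], 1],
    [[0, 0, 0.4], [0, 0, 0], 1],
    [[0, 0, 0.15], [0, 0, 0], 1],
    [[0, 0, 0], [0, 0, 0], 1],
    [[0, 0, 0], [0, 0, 0], 0],
    [[0, 0, 0], [0, 0, 0], 0],
    [[0, 0, 0], [0, 0, 0], 0],
    [[0, 0, 0], [0, 0, 0], 0],
    [[0, 0, 0], [0, 0, 0], 0],
    [[0, 0, 0], [0, 0, 0], 0]
  ]
}}

```text
clock: 26.9
tool_pos: [0.446, -0.0198, 0.2239]
eef_rot: [0.0, 0.984, 0.18, 0.001]
contact_force: [-0.8, 0.2, 5.8]
width: 0.0432
grasp_force: 61.6
```

```bash
python3 - <<'E'
from fit import *
p,R,s=tool(); print(p.round(4)); d=[.0,0]
y=np.radians(20.5); w=np.array([.4532,-.017]); e=p[:2]-w; print("grip in wedge",e@[np.cos(y),np.sin(y)],e@[-np.sin(y),np.cos(y)],p[2]-.006)
b=np.radians(-5.3); o=np.array([.478,.3172]); l=-.0315-.008
plan(o[0]+l*np.cos(b),o[1]+l*np.sin(b),.33,b-np.pi/2)
E
```

```text
[ 0.446  -0.0198  0.2239]
grip in wedge -0.007685288421685069 -9.428667870891597e-05 0.217854299690347
shift [ 1.89 -5.35 -1.77] turn [ 0.   -0.01  3.25]
```

Request:
{"op": "apply_moves", "data": {
  "motion": [
    [[0, 0, -0.3], [0, 0, 0], 0],
    [[0, 0, -0.7], [0, 0, 0], 0],
    [[0, 0, -0.77], [0, 0, 0], 0],
    [[0.14, -0.4, 0], [0, 0, 0], 0],
    [[0.25, -0.7, 0], [0, 0, 0], 0],
    [[0.26, -0.75, 0], [0, 0, 0], 0],
    [[0.27, -0.75, 0], [0, 0, 0], 0],
    [[0.27, -0.75, 0], [0, 0, 0], 0],
    [[0.27, -0.75, 0], [0, 0, 0], 0],
    [[0.27, -0.75, 0], [0, 0, 0], 0],
    [[0.16, -0.5, 0], [0, 0, 0.65], 0],
    [[0, 0, 0], [0, 0, 0.65], 0]
  ]
}}

```text
clock: 28.4
tool_pos: [0.438, 0.3225, 0.3282]
eef_rot: [0.0, 0.996, 0.089, -0.001]
contact_force: [-0.7, -0.8, -0.6]
width: 0.0433
grasp_force: 61.6
```

Request:
{"op": "apply_moves", "data": {
  "motion": [
    [[0, 0, 0], [0, 0, 0.65], 0],
    [[0, 0, 0], [0, 0, 0.65], 0],
    [[0, 0, 0], [0, 0, 0.65], 0],
    [[0, 0, 0], [0, 0, 0], 0],
    [[0, 0, 0], [0, 0, 0], 0]
  ]
}}

```text
clock: 29.02
tool_pos: [0.4383, 0.3204, 0.3289]
eef_rot: [0.0, 0.999, -0.046, -0.0]
contact_force: [0.2, -0.5, -1.2]
width: 0.0433
grasp_force: 61.7
```

```bash
python3 - <<'E'
from fit import *
p,R,s=tool(); print(p.round(4))
b=np.radians(-5.3); o=np.array([.478,.3172]); l=-.034-.0077
plan(o[0]+l*np.cos(b),o[1]+l*np.sin(b),.280,b-np.pi/2)
c,im=snap('wrist','w6')
im=np.clip((im/255.)**.6*255,0,255).astype('uint8')[100:400,120:520]
cv2.imwrite('pics/w6c.png',cv2.resize(im,None,fx=2,fy=2,interpolation=cv2.INTER_CUBIC))
E
```

```text
[0.4383 0.3204 0.3289]
shift [-0.03 -0.01  0.82] turn [0.   0.   0.01]
```

View pics/w6c.png

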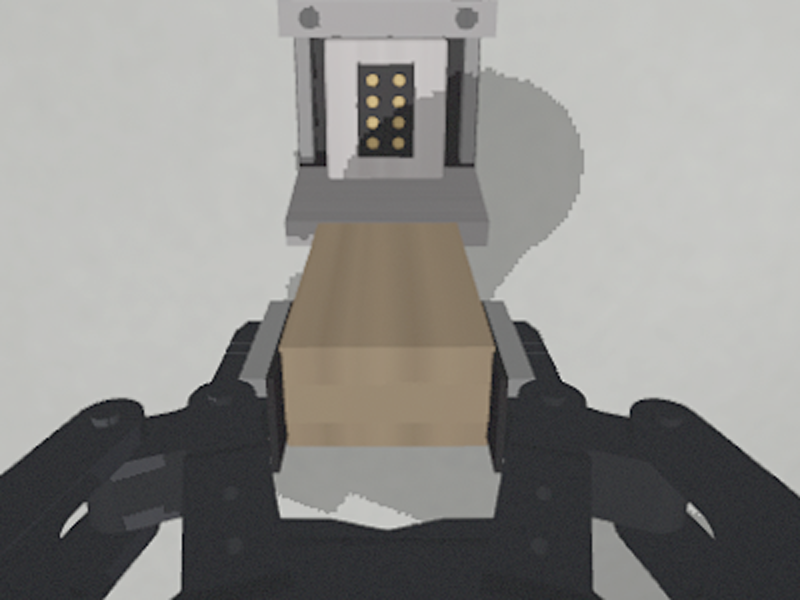

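The low adapter sits against the stop (its rear top edge at y=178 in the crop, 328–443), and the wedge is held above with its foot edge at (313–462, 223).

```bash
python3 - <<'E'
from fit import *
c=cal('w6'); f=lambda x,y,z: p2w(c,120+x/2,100+y/2,z)
b=np.radians(-5.3); o=np.array([.478,.3172])
def bed(n,P): 
    d=P[:2]-o; print(n,np.round([d@[np.cos(b),np.sin(b)]*1e3,d@[-np.sin(b),np.cos(b)]*1e3],1))
bed("adL(-27,23)",f(328,178,.058)); bed("adR",f(443,178,.058))
bed("adfrontL",f(325,38,.058)); bed("adfR",f(447,38,.058)); 
bed("walltop inL(-45.5)",f(287,221,.056)); bed("R",f(488,221,.056))
bed("footL",f(313,223,.111)); bed("footR",f(462,223,.111))
bed("topL",f(280,347,.185)); bed("topR",f(495,347,.185))
E
```

```text
adL(-27,23) [-26.6  23.4]
adR [-26.5 -22.1]
adfrontL [27.2 23.1]
adfR [ 27.2 -22.2]
walltop inL(-45.5) [-45.3  40.9]
R [-45.2 -41.2]
footL [-27.1  23.5]
footR [-27.  -23.6]
topL [-28.2  22. ]
topR [-28.2 -22. ]
```

Request:
{"op": "apply_moves", "data": {
  "motion": [
    [[-0.04, 0, 0.2], [0, 0, 0], 0],
    [[0, 0, 0.4], [0, 0, 0], 0],
    [[0, 0, 0.3], [0, 0, 0], 0],
    [[0, 0, 0.2], [0, 0, 0], 0],
    [[0, 0, 0.1], [0, 0, 0], 0],
    [[0, 0, 0.05], [0, 0, 0], 0],
    [[0, 0, 0], [0, 0, 0], 0],
    [[0, 0, 0], [0, 0, 0], 0]
  ]
}}

```text
clock: 30.08
tool_pos: [0.4361, 0.3209, 0.2546]
eef_rot: [-0.0, 0.999, -0.046, 0.0]
contact_force: [-0.3, 0.3, -0.5]
width: 0.0434
grasp_force: 61.7
```

Request:
{"op": "apply_moves", "data": {
  "motion": [
    [[0.02, 0, 0.05], [0, 0, 0], 0],
    [[0, 0, 0.05], [0, 0, 0], 0],
    [[0, 0, 0.05], [0, 0, 0], 0],
    [[0, 0, 0.03], [0, 0, 0], 0],
    [[0, 0, 0], [0, 0, 0], 0]
  ]
}}

```text
clock: 30.7
tool_pos: [0.4374, 0.3206, 0.2432]
eef_rot: [0.0, 0.999, -0.046, 0.0]
contact_force: [1.3, 0.5, -0.7]
width: 0.0434
grasp_force: 61.7
```

Request:
{"op": "apply_moves", "data": {
  "motion": [
    [[0, 0, 0.04], [0, 0, 0], 0],
    [[0, 0, 0.04], [0, 0, 0], 0],
    [[0, 0, 0.03], [0, 0, 0], 0],
    [[0, 0, 0], [0, 0, 0], 0]
  ]
}}

```text
clock: 31.2
tool_pos: [0.438, 0.3209, 0.2389]
eef_rot: [-0.001, 0.999, -0.046, 0.002]
contact_force: [1.0, -1.8, 12.0]
width: 0.0432
grasp_force: 63.2
```

Request:
{"op": "apply_moves", "data": {
  "motion": [
    [[0, 0, 0.03], [0, 0, 0], 0],
    [[0, 0, 0.03], [0, 0, 0], 0],
    [[0, 0, 0.03], [0, 0, 0], 0],
    [[0, 0, 0], [0, 0, 0], 0]
  ]
}}

```text
clock: 31.7
tool_pos: [0.4385, 0.3211, 0.2369]
eef_rot: [-0.002, 0.999, -0.046, 0.003]
contact_force: [-5.9, -5.1, 30.9]
width: 0.043
grasp_force: 65.7
```

Request:
{"op": "apply_moves", "data": {
  "motion": [
    [[0, 0, 0.03], [0, 0, 0], 0],
    [[0, 0, 0.03], [0, 0, 0], 0],
    [[0, 0, 0], [0, 0, 0], 0],
    [[0, 0, 0], [0, 0, 0], 0]
  ]
}}

```text
clock: 32.2
tool_pos: [0.4383, 0.321, 0.2365]
eef_rot: [-0.002, 0.999, -0.045, 0.004]
contact_force: [-14.1, -9.2, 53.9]
width: 0.0431
grasp_force: 68.4
```

Request:
{"op": "apply_moves", "data": {
  "motion": [
    [[0, 0, -0.06], [0, 0, 0], 0],
    [[0, 0, -0.03], [0, 0, 0], 0],
    [[0, 0, 0], [0, 0, 0], 0]
  ]
}}

```text
clock: 32.58
tool_pos: [0.4387, 0.3212, 0.2367]
eef_rot: [-0.002, 0.999, -0.046, 0.003]
contact_force: [2.3, -3.3, 17.4]
width: 0.0429
grasp_force: 64.0
```

Wedge is seated; release, raise and check.

Request:
{"op": "apply_moves", "data": {
  "motion": [
    [[0, 0, -0.02], [0, 0, 0], 0],
    [[0, 0, 0], [0, 0, 0], 1],
    [[0, 0, 0], [0, 0, 0], 1],
    [[0, 0, 0], [0, 0, 0], 1],
    [[0, 0, 0], [0, 0, 0], 1],
    [[0, 0, -0.2], [0, 0, 0], 1],
    [[0, 0, -0.5], [0, 0, 0], 1],
    [[0, 0, -0.7], [0, 0, 0], 1],
    [[0, 0, -0.6], [0, 0, 0], 1],
    [[0, 0, 0], [0, 0, 0], 1],
    [[0, 0, 0], [0, 0, 0], 1]
  ]
}}

```text
clock: 33.95
tool_pos: [0.437, 0.3204, 0.3544]
eef_rot: [-0.0, 0.999, -0.047, -0.0]
contact_force: [-0.3, -0.4, -1.0]
width: 0.0856
grasp_force: 0.0
```

```bash
python3 - <<'E'
from fit import *
p,R,s=tool(); print(p.round(4))
plan(.4936,-.2822,.345,np.radians(-90+11.4))
c,im=snap('wrist','w7')
im=np.clip((im/255.)**.6*255,0,255).astype('uint8')[100:350,170:470]
cv2.imwrite('pics/w7c.png',cv2.resize(im,None,fx=2.4,fy=2.4,interpolation=cv2.INTER_CUBIC))
E
```

```text
[0.437  0.3204 0.3544]
shift [1.87 9.91 0.15] turn [-0.    0.   -2.09]
```

View pics/w7c.png

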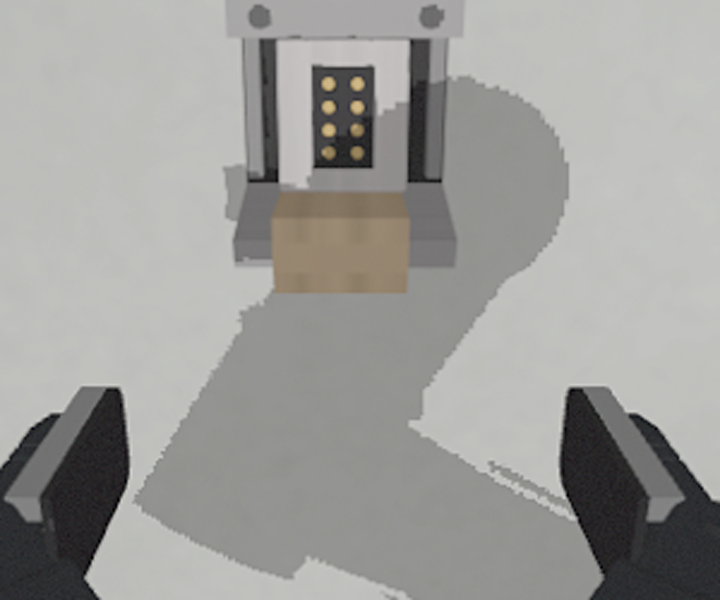

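The wedge is upright between adapter and leaning wall, top face at (273–408, 218–293); adapter still square and against the stop.

```bash
python3 - <<'E'
from fit import *
c=cal('w7')
for z in (.089,.093,.097):
  fit(c,[(170+x/2.4,100+y/2.4) for x,y in [(272,218),(409,218),(408,293),(274,293)]],[(.005,.022,z),(.005,-.022,z),(-.022,-.022,z),(-.022,.022,z)])
E
```

```text
xy [0.4459 0.3214] yaw deg -5.3 res mm [[-0.5, 0.2], [-0.6, -0.0], [0.5, -0.4], [0.6, 0.3]]
xy [0.4472 0.3213] yaw deg -5.3 res mm [[-0.7, -0.1], [-0.8, 0.4], [0.7, -0.1], [0.8, -0.1]]
xy [0.4485 0.3212] yaw deg -5.3 res mm [[-1.0, -0.5], [-0.9, 0.8], [1.0, 0.3], [1.0, -0.5]]
```

Request:
{"op": "apply_moves", "data": {
  "motion": [
    [[0.07, 0.35, 0], [0, 0, 0], 1],
    [[0.14, 0.75, 0.01], [0, 0, 0], 1],
    [[0.15, 0.8, 0.01], [0, 0, 0], 1],
    [[0.15, 0.8, 0.01], [0, 0, 0], 1],
    [[0.15, 0.8, 0.01], [0, 0, 0], 1],
    [[0.15, 0.8, 0.01], [0, 0, 0], 1],
    [[0.15, 0.8, 0.01], [0, 0, 0], 1],
    [[0.15, 0.8, 0.01], [0, 0, 0], 1],
    [[0.15, 0.8, 0.01], [0, 0, 0], 1],
    [[0.15, 0.8, 0.01], [0, 0, 0], 1],
    [[0.15, 0.8, 0.01], [0, 0, 0], 1],
    [[0.15, 0.8, 0.01], [0, 0, 0], 1]
  ]
}}

```text
clock: 35.5
tool_pos: [0.4876, -0.2347, 0.3471]
eef_rot: [-0.0, 0.999, -0.047, -0.001]
contact_force: [0.3, 0.5, 0.9]
width: 0.0855
grasp_force: 0.0
```

Request:
{"op": "apply_moves", "data": {
  "motion": [
    [[0.15, 0.76, 0.02], [0, 0, -0.5], 1],
    [[0, 0, 0], [0, 0, -0.8], 1],
    [[0, 0, 0], [0, 0, -0.79], 1],
    [[0, 0, 0], [0, 0, 0], 1],
    [[0, 0, 0], [0, 0, 0], 1]
  ]
}}

```text
clock: 36.12
tool_pos: [0.4929, -0.2789, 0.3462]
eef_rot: [-0.0, 0.995, 0.098, -0.0]
contact_force: [1.0, 0.3, 0.6]
width: 0.0856
grasp_force: 0.0
```

```bash
python3 - <<'E'
from fit import *
p,R,s=tool(); print(p.round(4))
plan(.4936,-.2822,.2394,np.radians(-90+11.4))
E
```

```text
[ 0.4929 -0.2789  0.3462]
shift [0.   0.06 1.78] turn [-0.    0.   -0.02]
```

Request:
{"op": "apply_moves", "data": {
  "motion": [
    [[0, 0.06, 0.6], [0, 0, -0.02], 1],
    [[0, 0, 0.6], [0, 0, 0], 1],
    [[0, 0, 0.4], [0, 0, 0], 1],
    [[0, 0, 0.16], [0, 0, 0], 1],
    [[0, 0, 0.01], [0, 0, 0], 1],
    [[0, 0, 0], [0, 0, 0], 1],
    [[0, 0, 0], [0, 0, 0], 0],
    [[0, 0, 0], [0, 0, 0], 0],
    [[0, 0, 0], [0, 0, 0], 0],
    [[0, 0, 0], [0, 0, 0], 0],
    [[0, 0, 0], [0, 0, 0], 0],
    [[0, 0, 0], [0, 0, 0], 0]
  ]
}}

```text
clock: 37.62
tool_pos: [0.4942, -0.2825, 0.2409]
eef_rot: [0.0, 0.995, 0.101, 0.0]
contact_force: [-0.9, -0.1, 5.1]
width: 0.0386
grasp_force: 60.3
```

```bash
python3 - <<'E'
from fit import *
p,R,s=tool(); print(p.round(4))
plan(.6221,.0732,.2424,np.radians(-90-7))
E
```

```text
[ 0.4942 -0.2825  0.2409]
shift [ 3.28 -5.38 -0.03] turn [ 0.01 -0.01  2.32]
```

Request:
{"op": "apply_moves", "data": {
  "motion": [
    [[0, 0, -0.3], [0, 0, 0], 0],
    [[0, 0, -0.7], [0, 0, 0], 0],
    [[0, 0, -0.7], [0, 0, 0], 0],
    [[0.2, -0.34, 0], [0, 0, 0], 0],
    [[0.44, -0.72, 0], [0, 0, 0], 0],
    [[0.44, -0.72, 0], [0, 0, 0], 0],
    [[0.44, -0.72, 0], [0, 0, 0], 0],
    [[0.44, -0.72, 0], [0, 0, 0], 0],
    [[0.44, -0.72, 0], [0, 0, 0], 0],
    [[0.44, -0.72, 0], [0, 0, 0], 0],
    [[0.3, -0.48, 0], [0, 0, 0], 0],
    [[0.14, -0.24, 0], [0, 0, 0.5], 0]
  ]
}}

```text
clock: 39.12
tool_pos: [0.6223, 0.0755, 0.3404]
eef_rot: [-0.0, 0.998, 0.066, -0.002]
contact_force: [-0.1, -0.0, -1.8]
width: 0.0387
grasp_force: 60.9
```

Request:
{"op": "apply_moves", "data": {
  "motion": [
    [[0, 0, 0], [0, 0, 0.6], 0],
    [[0, 0, 0], [0, 0, 0.6], 0],
    [[0, 0, 0], [0, 0, 0.6], 0],
    [[0, 0, 0], [0, 0, 0], 0],
    [[0, 0, 0], [0, 0, 0], 0]
  ]
}}

```text
clock: 39.75
tool_pos: [0.6221, 0.0734, 0.3416]
eef_rot: [0.0, 0.998, -0.059, -0.001]
contact_force: [0.0, 0.5, -2.0]
width: 0.0385
grasp_force: 60.8
```

```bash
python3 - <<'E'
from fit import *
p,R,s=tool(); print(p.round(4),s['width'])
plan(.6221,.0732,.2455,np.radians(-90-7))
E
```

```text
[0.6221 0.0734 0.3416] 0.03853090916331873
shift [0.  0.  1.6] turn [0.   0.01 0.03]
```

Request:
{"op": "apply_moves", "data": {
  "motion": [
    [[0, 0, 0.5], [0, 0, 0.03], 0],
    [[0, 0, 0.5], [0, 0, 0], 0],
    [[0, 0, 0.4], [0, 0, 0], 0],
    [[0, 0, 0.15], [0, 0, 0], 0],
    [[0, 0, 0.05], [0, 0, 0], 0],
    [[0, 0, 0.02], [0, 0, 0], 0],
    [[0, 0, 0], [0, 0, 0], 0]
  ]
}}

```text
clock: 40.62
tool_pos: [0.6225, 0.0734, 0.246]
eef_rot: [-0.0, 0.998, -0.062, 0.001]
contact_force: [-0.6, -0.5, -1.6]
width: 0.0387
grasp_force: 60.8
```

Request:
{"op": "apply_moves", "data": {
  "motion": [
    [[0, 0, 0.02], [0, 0, 0], 0],
    [[0, 0, 0.02], [0, 0, 0], 0],
    [[0, 0, 0], [0, 0, 0], 0]
  ]
}}

```text
clock: 41.0
tool_pos: [0.6224, 0.0733, 0.2439]
eef_rot: [-0.0, 0.998, -0.062, 0.001]
contact_force: [-2.2, 0.1, 5.1]
width: 0.0388
grasp_force: 61.7
```

Standing on the rack floor. Release, raise, go for the square one.

Request:
{"op": "apply_moves", "data": {
  "motion": [
    [[0, 0, 0], [0, 0, 0], 1],
    [[0, 0, 0], [0, 0, 0], 1],
    [[0, 0, 0], [0, 0, 0], 1],
    [[0, 0, 0], [0, 0, 0], 1],
    [[0, 0, -0.2], [0, 0, 0], 1],
    [[0, 0, -0.6], [0, 0, 0], 1],
    [[0, 0, -0.9], [0, 0, 0], 1],
    [[0, 0, 0], [0, 0, 0], 1]
  ]
}}

```text
clock: 42.0
tool_pos: [0.6233, 0.0733, 0.3514]
eef_rot: [-0.001, 0.998, -0.062, 0.006]
contact_force: [-0.4, 0.4, -0.7]
width: 0.0853
grasp_force: 0.0
```

```bash
python3 - <<'E'
from fit import *
p,R,s=tool(); print(p.round(4),s['width'])
plan(.5154,-.3896,.345,np.radians(-90+11.4))
E
```

```text
[0.6233 0.0733 0.3514] 0.08529677686460574
shift [-0.84  7.88  0.07] turn [-0.01 -0.08 -2.31]
```

Request:
{"op": "apply_moves", "data": {
  "motion": [
    [[-0.04, 0.4, 0], [0, 0, 0], 1],
    [[-0.08, 0.8, 0], [0, 0, 0], 1],
    [[-0.08, 0.8, 0], [0, 0, 0], 1],
    [[-0.09, 0.8, 0], [0, 0, 0], 1],
    [[-0.09, 0.8, 0], [0, 0, 0], 1],
    [[-0.09, 0.8, 0], [0, 0, 0], 1],
    [[-0.09, 0.8, 0], [0, 0, 0], 1],
    [[-0.09, 0.8, 0], [0, 0, 0], 1],
    [[-0.09, 0.8, 0], [0, 0, 0], 1],
    [[-0.09, 0.7, 0], [0, 0, 0], 1],
    [[-0.04, 0.38, 0], [0, 0, -0.6], 1],
    [[0, 0, 0], [0, 0, -0.85], 1]
  ]
}}

```text
clock: 43.5
tool_pos: [0.5102, -0.3918, 0.3437]
eef_rot: [-0.0, 0.999, 0.039, -0.001]
contact_force: [0.1, -0.3, 0.1]
width: 0.0852
grasp_force: 0.0
```

Request:
{"op": "apply_moves", "data": {
  "motion": [
    [[0, 0, 0], [0, 0, -0.85], 1],
    [[0, 0, 0], [0, 0, 0], 1],
    [[0, 0, 0], [0, 0, 0], 1]
  ]
}}

```text
clock: 43.88
tool_pos: [0.5116, -0.3896, 0.3445]
eef_rot: [-0.0, 0.995, 0.097, -0.0]
contact_force: [0.3, -0.2, 0.0]
width: 0.0854
grasp_force: 0.0
```

```bash
python3 - <<'E'
from fit import *
p,R,s=tool(); print(p.round(4),s['width'])
plan(.5154,-.3896,.2394,np.radians(-90+11.4))
E
```

```text
[ 0.5116 -0.3896  0.3445] 0.08539476059208086
shift [0.06 0.01 1.75] turn [-0.    0.   -0.03]
```

Request:
{"op": "apply_moves", "data": {
  "motion": [
    [[0.06, 0.01, 0.6], [0, 0, -0.03], 1],
    [[0, 0, 0.6], [0, 0, 0], 1],
    [[0, 0, 0.4], [0, 0, 0], 1],
    [[0, 0, 0.15], [0, 0, 0], 1],
    [[0, 0, 0], [0, 0, 0], 1],
    [[0, 0, 0], [0, 0, 0], 0],
    [[0, 0, 0], [0, 0, 0], 0],
    [[0, 0, 0], [0, 0, 0], 0],
    [[0, 0, 0], [0, 0, 0], 0],
    [[0, 0, 0], [0, 0, 0], 0],
    [[0, 0, 0], [0, 0, 0], 0]
  ]
}}

```text
clock: 45.25
tool_pos: [0.516, -0.3895, 0.2407]
eef_rot: [0.001, 0.995, 0.101, 0.001]
contact_force: [0.1, 0.1, 4.6]
width: 0.0375
grasp_force: 61.1
```

```bash
python3 - <<'E'
from fit import *
p,R,s=tool(); print(p.round(4))
plan(.6101,-.0353,.2424,np.radians(-90-7))
E
```

```text
[ 0.516  -0.3895  0.2407]
shift [ 2.72 -5.47 -0.03] turn [ 0.01 -0.01  2.32]
```

Request:
{"op": "apply_moves", "data": {
  "motion": [
    [[0, 0, -0.3], [0, 0, 0], 0],
    [[0, 0, -0.7], [0, 0, 0], 0],
    [[0, 0, -0.7], [0, 0, 0], 0],
    [[0.17, -0.34, 0], [0, 0, 0], 0],
    [[0.36, -0.73, 0], [0, 0, 0], 0],
    [[0.37, -0.74, 0], [0, 0, 0], 0],
    [[0.37, -0.74, 0], [0, 0, 0], 0],
    [[0.37, -0.74, 0], [0, 0, 0], 0],
    [[0.37, -0.74, 0], [0, 0, 0], 0],
    [[0.37, -0.74, 0], [0, 0, 0], 0],
    [[0.24, -0.5, 0], [0, 0, 0], 0],
    [[0.1, -0.2, 0], [0, 0, 0.5], 0]
  ]
}}

```text
clock: 46.75
tool_pos: [0.6096, -0.0323, 0.3393]
eef_rot: [-0.001, 0.998, 0.066, -0.002]
contact_force: [0.3, -1.2, -2.3]
width: 0.0375
grasp_force: 60.9
```

Request:
{"op": "apply_moves", "data": {
  "motion": [
    [[0, 0, 0], [0, 0, 0.6], 0],
    [[0, 0, 0], [0, 0, 0.6], 0],
    [[0, 0, 0], [0, 0, 0.62], 0],
    [[0, 0, 0], [0, 0, 0], 0],
    [[0, 0, 0], [0, 0, 0], 0]
  ]
}}

```text
clock: 47.38
tool_pos: [0.6096, -0.0348, 0.3406]
eef_rot: [0.0, 0.998, -0.06, -0.001]
contact_force: [-0.4, 0.5, -2.7]
width: 0.0375
grasp_force: 60.8
```

```bash
python3 - <<'E'
from fit import *
p,R,s=tool(); print(p.round(4),s['width'])
plan(.6101,-.0353,.2455,np.radians(-90-7))
E
```

```text
[ 0.6096 -0.0348  0.3406] 0.0374501273927152
shift [0.01 0.01 1.59] turn [0.   0.01 0.01]
```

Request:
{"op": "apply_moves", "data": {
  "motion": [
    [[0.01, 0.01, 0.5], [0, 0, 0.01], 0],
    [[0, 0, 0.5], [0, 0, 0], 0],
    [[0, 0, 0.4], [0, 0, 0], 0],
    [[0, 0, 0.15], [0, 0, 0], 0],
    [[0, 0, 0.05], [0, 0, 0], 0],
    [[0, 0, 0.02], [0, 0, 0], 0],
    [[0, 0, 0.02], [0, 0, 0], 0],
    [[0, 0, 0], [0, 0, 0], 0]
  ]
}}

```text
clock: 48.38
tool_pos: [0.6105, -0.0357, 0.2437]
eef_rot: [-0.0, 0.998, -0.062, 0.0]
contact_force: [1.0, 0.1, -1.2]
width: 0.0371
grasp_force: 61.0
```

Request:
{"op": "apply_moves", "data": {
  "motion": [
    [[0, 0, 0.02], [0, 0, 0], 0],
    [[0, 0, 0.01], [0, 0, 0], 0],
    [[0, 0, 0], [0, 0, 0], 0]
  ]
}}

```text
clock: 48.75
tool_pos: [0.6105, -0.0357, 0.2437]
eef_rot: [0.0, 0.998, -0.062, 0.001]
contact_force: [-4.1, 0.5, 8.6]
width: 0.0374
grasp_force: 62.4
```

Standing. Release, raise and pull back for a final look.

Request:
{"op": "apply_moves", "data": {
  "motion": [
    [[0, 0, 0], [0, 0, 0], 1],
    [[0, 0, 0], [0, 0, 0], 1],
    [[0, 0, 0], [0, 0, 0], 1],
    [[0, 0, 0], [0, 0, 0], 1],
    [[0, 0, -0.2], [0, 0, 0], 1],
    [[0, 0, -0.6], [0, 0, 0], 1],
    [[0, 0, -0.9], [0, 0, 0], 1],
    [[0, 0, -0.9], [0, 0, 0], 1],
    [[-0.6, -0.7, 0], [0, 0, 0], 1],
    [[-0.6, -0.7, 0], [0, 0, 0], 1],
    [[-0.6, -0.7, 0], [0, 0, 0], 1],
    [[0, -0.7, 0], [0, 0, 0], 1]
  ]
}}

```text
clock: 50.25
tool_pos: [0.522, 0.1453, 0.3996]
eef_rot: [-0.001, 0.998, -0.061, 0.001]
contact_force: [1.6, 0.2, 0.6]
width: 0.0854
grasp_force: 0.0
```

Request:
{"op": "apply_moves", "data": {
  "motion": [
    [[0, 0, 0], [0, 0, 0], 1],
    [[0, 0, 0], [0, 0, 0], 1],
    [[0, 0, 0], [0, 0, 0], 1]
  ]
}}

```text
clock: 50.62
tool_pos: [0.5241, 0.1435, 0.3978]
eef_rot: [-0.0, 0.998, -0.062, 0.0]
contact_force: [0.4, -0.0, -0.9]
width: 0.0852
grasp_force: 0.0
```

```bash
python3 - <<'E'
from h import *
c,im=snap('wrist','w8'); p,R,s=tool(); print(p.round(4))
im=np.clip((im/255.)**.6*255,0,255).astype('uint8')
cv2.imwrite('pics/w8c.png',cv2.resize(im,(800,500),interpolation=cv2.INTER_CUBIC))
E
```

```text
[0.5241 0.1434 0.3978]
```

View pics/w8c.png

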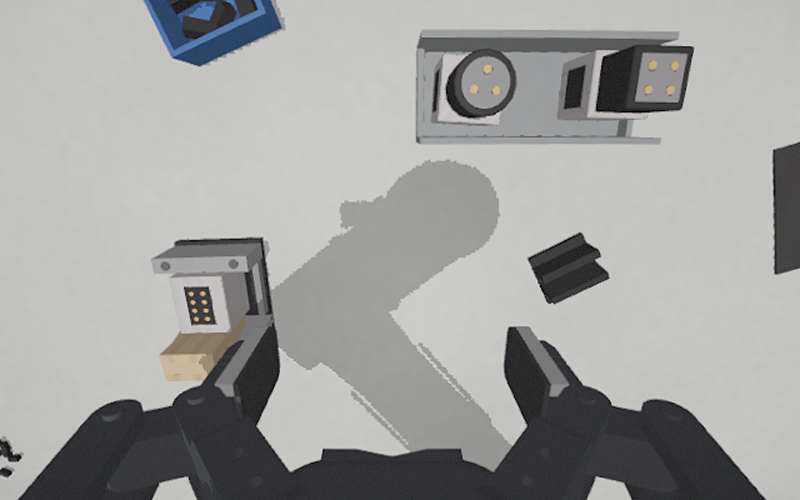

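The round (483,83) and square (660,78) adapters stand upright in their places in the rack, and the low adapter is docked with the wedge in behind it (200,310).

```bash
python3 -c "
from h import *
print(manip.close_job())"
```

```text
the job is handed in; nothing more can be done
None
```

The job is handed in at about 51 s of the 138 s allowed: the low adapter is docked against the stop, the wedge was pressed to 54 N until it stopped moving, and both tall adapters stand upright in the rack, set down within about 2 mm of where they were picked up.

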